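# Fit the blue filter cell to the bayonet port of a lamp base

## Robot

A 6-joint arm with a two-finger parallel gripper is mounted at the origin on a cart in front of the work surface, level with it; the furniture and walls round the work are solid. World frame = base frame: x ahead of the robot, y to its left, z up, the work surface at z = 0. Lengths are in m, angles in rad, forces in N, time in s.
With the tool pointing down it reaches from about 0.275 to 0.85 m from the base axis. Payload 5.2 kg.
Tool frame: the origin (TCP) lies between the finger pads, 19 mm behind the fingertips; this is the grasp point; z points along the fingers, y is the line along which they close (so a half turn about z gives the same grasp; the last joint's range is limited). The gripper opens to 85 mm and grips with 20 to 120 N. Pads are 22 mm wide; open, the fingers measure 114 mm over their backs; the gripper's body (76 mm by 85 mm) begins 54 mm behind the grasp point. The pads swing forward as they close: fully open they stand 13 mm farther back than shut.
Start: joints at [0.913, 0.259, 1.535, -0, 1.348, -0.203], TCP at [0.242, 0.494, 0.25] pointing down, gripper open.
Joint ranges: [-3.14, 3.14], [-0.91, 2.08], [0.19, 2.58], [-1.22, 4.36], [0.22, 2.71], [-3.12, 3.12]. Speed limits (rad/s): [2.57, 2.57, 3.14, 3.14, 3.14, 3.14].

## Interface

Orientations are given as [roll, pitch, yaw] about the fixed x, y, z axes, in that order (R = Rz(yaw) Ry(pitch) Rx(roll)).
In Python, from workcell import bot gives the robot as it stands.
- The arm moves only by the shell command python3 -m inch 'ROWS' [FORCE]. ROWS is JSON, one flat list of numbers, 7 for each row, row after row: the turn, a rotation vector about the tool's x, y, z scaled (see below), then the shift along the tool's x, y, z scaled (see below), then the finger opening in mm, from 0 to 85.4. In form: [wx, wy, wz, x, y, z, grip, wx, wy, wz, x, y, z, grip, ...]. A call has 1 to 5 rows; each row shifts and turns the commanded pose from where the row before left it, along the tool's axes as they then stand; what a row does not reach is not made up. The controller multiplies each number of a shift by 100 cm and each number of a turn by pi rad. A row lasts 1/12 s, in which the tool goes at most 41.7 mm and 7.16 degrees, less where a joint would pass 70% of its speed; a pose out of reach is approached as far as the arm can. A call with a number of a shift or a turn outside -1 to 1 is refused whole. A call with a gripper value outside its range is refused whole. The fingers move at their own pace and stop on an object; FORCE is the grip in N (left out, the last holds). Time passes only in rows, so rows that do not move let the fingers close. It gives the time, the measured TCP pose, the force, the opening and the grip force at its end, in the units of the state.
- bot.observe(): the state, without advancing time (a new reading comes with each control period).
- bot.capture(name): name is "scene" or "top"; returns a dict with "image" (384x512x3 uint8, red, green, blue), "range_z" (384x512 float32, m along the optical axis (not along the pixel's ray), 0 where there is no reading), "fx", "fy", "cx", "cy" (pixels), "camera_from_world" (4x4, takes a point from world to camera coordinates). Camera axes: x right, y up, looking along -z (the intrinsics and any distortion apply to the point x, -y, -z); pixel columns grow to the right and rows downward; lengths in m; the calibration is good to about 2 mm. A picture is of the moment at which its call begins.
- bot.close_job(): hands the job in; it is judged then, once.
The state is a dict: "clock": time; "joint_pos": joint angles; "joint_vel": joint speeds; "joint_torque": joint torques, N m; "eef_pos": TCP position; "orientation": TCP orientation; "wrist_force": force on the tool from outside, world axes, zero at the start; "ft_torque": the same for the moment, N m; "finger_gap": finger opening in m; "grasp_force": force on a finger pad.
Only numpy, scipy, OpenCV 4.12 (cv2) and the standard library are available. Lean on these libraries where they do the work, as an engineer would, in place of code of your own. Each camera call takes 0.05 s, during which the arm holds its last target. There are 200 camera calls.

## Task

Fit the loose blue-glass filter cell to the lamp base. First turn the lamp base's clamp knob anticlockwise to draw the retaining slide back, clear of the port; then set the knurled cell over the port, turn it until its hidden keyways drop over the pins (do not force it), and press it fully home against its spring. Finish while still gripping the cell and holding it pushed fully home, so that a colleague can close the clamp on it; leave the other things on the bench where they are.

Things in the scene. Friction and masses are not known exactly. Their poses are not given: they have to be found in the camera images.
- filter_cell: loose black knurled collar, 58 mm outer diameter, 44 mm high, 90 to 170 g, closed on top by a blue glass disc; origin at the centre of its underside, z up through the glass. It stands on the worktop, glass up. Below, it is hollow: a 44 mm bore, 24 mm deep. A groove for the retaining slide runs round it 9 to 14 mm above the underside
- collar_grip (a point): point on the collar's axis, 38 mm above its underside: a good TCP point for gripping it from above across the diameter (fingertips then 19 mm above the underside, clear of knob and slide when the collar is home)
- collar_skirt (a point): centre of the collar's lower edge (= its origin). Four keyways, 8.5 mm wide, 4.5 mm deep, run from this edge up the bore, 90 degrees apart. Where they lie is not marked outside and not told by the collar's axes: feel for them by turning either way under a light push (a quarter turn always passes one)
- port: fixed upright black spigot, 41 mm across, 22 mm high, with chamfered top, on an aluminium flange 66 mm across, on top of the lamp base. Origin on the spigot's axis at the flange's top face (the seat), 47 mm above the worktop; z up. The collar is home when its underside is on the seat
- pins (a point): point on the spigot's axis 12 mm above the seat, at the middle height of four steel pins, 5 mm thick, that stand out to 25 mm from the axis, 90 degrees apart. A collar rests on them with its underside 14.5 mm above the seat; with its keyways over them (within 0.08 rad) it goes down freely to 7 mm, then against the spring
- lamp_base: fixed cream box under the port, 165 x 96 x 42 mm; origin at the centre of its underside, x away from its control face (which looks to the robot, turned by up to 0.3 rad). On its top, along its x: the port 38 mm behind the centre, the clamp knob 42 mm before it, the retaining slide between them
- clamp_knob (a joint): turn of the black knurled clamp knob on the lamp base, upright axis; 0 at the start (clamped), grows anticlockwise seen from above, end stop at 1.4 rad (retaining slide fully back). Light to turn, stays where it is left
- knob_grip (a point): point on the clamp knob's axis, 55 mm above the worktop, amid the knob's height: round, 22 mm across, from 48.5 to 62 mm above the worktop; grip it from above with the fingertips 48 to 52 mm above the worktop, at the middle of the turn with the fingers on its left and right (along the lamp base's y)
- retainer (a joint): travel of the steel retaining slide, driven by the clamp knob (6.4 mm per rad): 0 with its nose over the port's seat, 0.009 m when fully back, clear of the collar
- retainer_nose (a point): tip of the slide's nose, 3 mm thick, 10 to 13 mm above the seat; 26.5 mm from the port's axis at the start, in the way of a collar going down; 35 mm when fully back. The slide's upright end, 17 mm wide, is just behind it and as high
- spring_ring (a joint): steel spring ring round the spigot, under the collar; 0 when up (its top 7 mm above the seat), 0.007 m when pressed flush with the seat. Pressing it takes 3 N at first and 8 N when flush; it lifts the collar 7 mm again if that is let go
- microscope (a point): top of the eyepieces of the stereo microscope to the left of the lamp base: a fixed obstacle, from 80 mm in front of this point to 240 mm behind it, 100 mm to either side, from the worktop to 30 mm above the point. Carry the arm round it or over it
- aux_lens: bystander: black open lens ring, 52 mm across, 17 mm high, no blue glass: not the filter cell; origin at the centre of its underside
- lens_tissue: bystander: white carton, 62 x 105 x 25 mm; origin at the centre of its underside
- spare_eyepiece: bystander: black and white eyepiece standing upright, 40 mm across, 49 mm high; origin at the centre of its underside
- screwdriver: bystander: screwdriver with red handle, 146 mm long, lying; origin at the centre of its underside
- glass_dish: bystander: small clear glass dish, 53 mm across, 26 mm high; origin at the centre of its underside

How it is judged:
By the outcome, as a careful person would: the job done as asked, in the order asked, and still so for the second after the job is handed in, while the arm keeps its last pose, push and grip.
It also fails if it takes over 51 s, if anything falls off the work surface, if the arm or the gripper's body presses on something with over 40 N, if the wrist force passes 120 N, or if a joint passes its speed limit or range.

## Working session

There is one attempt and no reset: what is moved stays moved. The work goes in short steps, Python scripts to look and compute and a shell command to move; the robot and the scene stay as the last step left them, time stands still between calls to the robot, and variables do not carry over. Pictures are saved under pics/ and viewed, at most 10 in all, crops included, and the job is handed in when it is done.

```bash
mkdir -p pics; ls
cat > h.py <<'E'
import numpy as np, cv2
from workcell import bot
def cap(n):
    c=bot.capture(n); return c
def pts(c):
    """world point for every pixel from range"""
    h,w=c["range_z"].shape; u,v=np.meshgrid(np.arange(w),np.arange(h)); z=c["range_z"]
    P=np.stack([(u-c["cx"])/c["fx"]*z,-(v-c["cy"])/c["fy"]*z,-z,np.ones_like(z)],-1)
    return (P@np.linalg.inv(c["camera_from_world"]).T)[...,:3]
def plane(c,u,v,h):
    M=np.linalg.inv(c["camera_from_world"]); d=M[:3,:3]@[(u-c["cx"])/c["fx"],-(v-c["cy"])/c["fy"],-1]; o=M[:3,3]
    return o+d*(h-o[2])/d[2]
def save(c,n): cv2.imwrite("pics/"+n,c["image"][...,::-1])
E
python3 - <<'E'
from h import *
s=bot.observe(); print({k:np.round(v,3) for k,v in s.items()})
a=cap("scene");b=cap("top")
print([ (k,v) for k,v in b.items() if k not in("image","range_z")])
cv2.imwrite("pics/a.png",cv2.resize(np.vstack([a["image"],b["image"]])[...,::-1],(400,600)))
save(a,"scene0.png");save(b,"top0.png")
E
```

```text
pics
{'clock': np.float64(0.0), 'joint_pos': array([ 0.913,  0.259,  1.536,  0.   ,  1.348, -0.203]), 'joint_vel': array([-0.001,  0.001, -0.   , -0.001,  0.001, -0.   ]), 'joint_torque': array([ 2.0000e-03, -4.4603e+01, -2.9057e+01,  0.0000e+00,  1.2000e-02,
        0.0000e+00]), 'eef_pos': array([0.241, 0.494, 0.249]), 'orientation': array([-3.14 , -0.   ,  2.687]), 'wrist_force': array([0.069, 0.315, 0.325]), 'ft_torque': array([ 0.032,  0.017, -0.024]), 'grasp_force': np.float64(0.0), 'finger_gap': np.float64(0.085)}
[('fx', 432.63423827888147), ('fy', 432.63423827888147), ('cx', 257.2228134016347), ('cy', 195.72575838931579), ('camera_from_world', array([[ 0.00693256, -0.99986881, -0.01463922, -0.17697641],
       [ 0.99373829,  0.00525597,  0.11160912, -0.59368767],
       [-0.11151753, -0.01532129,  0.99364435, -1.33573116],
       [ 0.        ,  0.        ,  0.        ,  1.        ]]))]
```

View pics/top0.png

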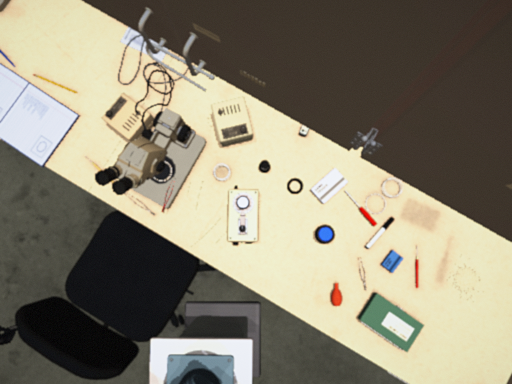

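View pics/scene0.png

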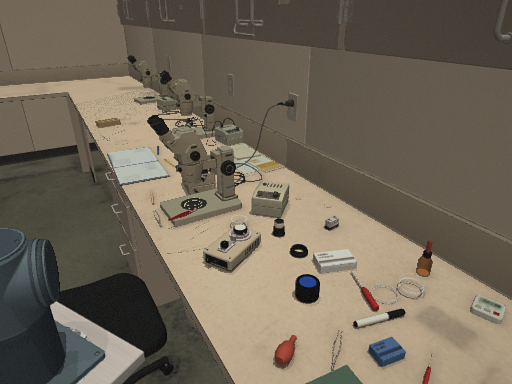

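The top view shows the lamp base at about (243,215), its port at (243,201), the knob near (242,228), and the blue cell at (324,234). The black ring at (295,185) is the aux lens. The scene view shows the same layout, with the cell at (307,288). Now I'll measure.

Run:
```python
from h import *
c=cap("top"); P=pts(c); im=c["image"].astype(int)
# table check
print("table z",np.round([P[250,290],P[200,215],P[270,300]],3).tolist())
blue=((im[...,2]>im[...,0]+60)).astype(np.uint8)
n,l,st,ce=cv2.connectedComponentsWithStats(blue)
for i in range(1,n):
    if st[i,4]>40: 
        m=l==i; print("blue",ce[i],st[i],np.round(np.median(P[m],0),4),plane(c,*ce[i],.044).round(4))
# objects higher than 10mm round cell
def comp(u0,u1,v0,v1,lo,hi):
    m=np.zeros(blue.shape,np.uint8); m[v0:v1,u0:u1]=((P[...,2]>lo)&(P[...,2]<hi))[v0:v1,u0:u1]
    n,l,st,ce=cv2.connectedComponentsWithStats(m); i=1+st[1:,4].argmax(); return l==i,ce[i]
m,ce=comp(305,345,215,255,.03,.06); q=P[m]; print("cell",ce,q.mean(0).round(4),q[:,2].max(),m.sum())
m,ce=comp(220,268,180,250,.03,.052); q=P[m]
r=cv2.minAreaRect((q[:,:2]*1000).astype(np.float32)); print("base",r,np.median(q[:,2]))
m,ce=comp(220,268,180,250,.0625,.09); q=P[m]; print("port",ce,q.mean(0).round(4),m.sum(),(q.min(0)).round(4),q.max(0).round(4))
m,ce=comp(220,268,210,250,.054,.07); q=P[m]; print("knob",ce,q.mean(0).round(4),m.sum(),q.min(0).round(4),q.max(0).round(4))
cv2.imwrite("pics/crop1.png",cv2.resize(c["image"][175:260,210:360,::-1],None,fx=5,fy=5,interpolation=cv2.INTER_CUBIC))
```

```text
table z [[0.425, -0.279, -0.004], [0.584, -0.036, -0.0], [0.362, -0.31, -0.001]]
blue [325.1734104  233.68208092] [318 227  15  15 173] [ 0.4755 -0.3842  0.0426] [ 0.4763 -0.3847  0.044 ]
blue [391.79423868 260.95473251] [382 251  21  21 243] [ 0.3934 -0.5944  0.021 ] [ 0.3943 -0.5877  0.044 ]
cell [325.1799308  233.58823529] [ 0.4766 -0.3849  0.0427] 0.04966743878651725 289
base ((529.2818603515625, -129.49575805664062), (172.7091522216797, 95.11412811279297), 0.8855205178260803) 0.04258374978094026
port [243.02877698 201.8705036 ] [ 0.5713 -0.1305  0.0694] 139 [ 0.5525 -0.1518  0.0628] [ 0.5929 -0.1114  0.0774]
knob [242.41463415 227.97560976] [ 0.4916 -0.129   0.0614] 41 [ 0.4823 -0.14    0.0558] [ 0.5009 -0.1186  0.066 ]
```

View pics/crop1.png

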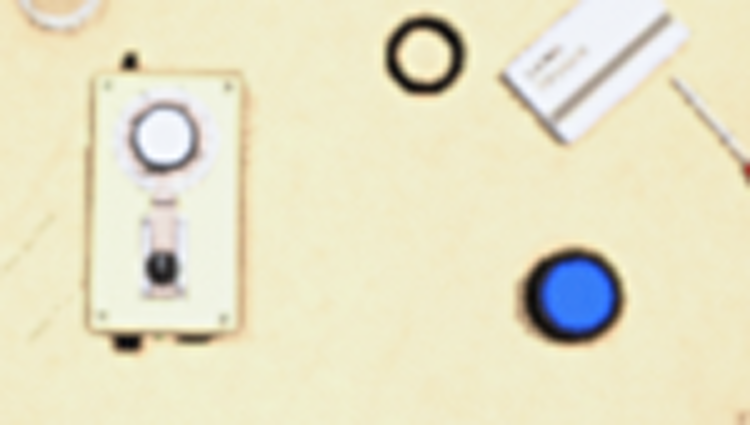

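The crop shows the port (white spigot top) at crop (163,137), the knob at (162,267) and the cell at (575,295). The box is nearly square to world x. Next I'll check the microscope for the path.

Run:
```python
from h import *
c=cap("top"); P=pts(c)
q=P[95:215,85:215].reshape(-1,3); q=q[(q[:,2]>.08)&(q[:,2]<.7)]
for lo,hi in((.08,.15),(.15,.22),(.22,.3),(.3,.5)):
    k=q[(q[:,2]>lo)&(q[:,2]<hi)]
    if len(k): print(lo,len(k),np.percentile(k,2,axis=0).round(3),np.percentile(k,98,axis=0).round(3))
print(P[170:192:3,100:132:4].round(2).tolist()[1::2])
```

```text
0.08 554 [0.747 0.028 0.08 ] [0.883 0.294 0.146]
0.15 1110 [0.633 0.029 0.157] [0.818 0.126 0.216]
0.22 1239 [0.599 0.083 0.225] [0.722 0.185 0.3  ]
0.3 1007 [0.568 0.117 0.3  ] [0.689 0.218 0.351]
[[[0.61, 0.21, 0.34], [0.61, 0.2, 0.35], [0.61, 0.19, 0.34], [0.62, 0.18, 0.34], [0.62, 0.18, 0.32], [0.62, 0.18, 0.3], [0.62, 0.17, 0.29], [0.62, 0.16, 0.29]], [[0.6, 0.21, 0.33], [0.6, 0.2, 0.34], [0.6, 0.19, 0.35], [0.6, 0.18, 0.33], [0.65, 0.29, -0.0], [0.6, 0.16, 0.34], [0.6, 0.15, 0.33], [0.6, 0.15, 0.32]], [[0.63, 0.34, -0.01], [0.59, 0.2, 0.34], [0.63, 0.32, -0.0], [0.58, 0.18, 0.34], [0.58, 0.17, 0.34], [0.59, 0.16, 0.34], [0.58, 0.15, 0.35], [0.59, 0.14, 0.34]], [[0.61, 0.34, 0.0], [0.61, 0.32, 0.01], [0.61, 0.31, -0.0], [0.61, 0.3, -0.0], [0.57, 0.17, 0.33], [0.57, 0.16, 0.33], [0.57, 0.15, 0.34], [0.61, 0.25, 0.0]]]
```

```bash
cat >> h.py <<'E'
from scipy.spatial.transform import Rotation as Ro
def to(x,y,z,yaw):
    "shift in present tool axes and turn (units of pi) needed"
    s=bot.observe(); R=Ro.from_euler("xyz",s["orientation"]); G=Ro.from_euler("xyz",[np.pi,0,yaw])
    print("t",s["clock"],"pos",np.round(s["eef_pos"],4),"rpy",np.round(s["orientation"],3),"F",np.round(s["wrist_force"],1),"gap",round(float(s["finger_gap"]),4))
    print("shift",R.inv().apply(np.array([x,y,z])-s["eef_pos"]).round(4),"turn/pi",((R.inv()*G).as_rotvec()/np.pi).round(4))
E
R='[0,0,0,-0.0193,-0.0272,0,50,0,0,0,-0.0193,-0.0272,0,50,0,0,0,-0.0193,-0.0272,0,50,0,0,0,-0.0193,-0.0272,0,50,0,0,0,-0.0193,-0.0272,0,50]'
python3 -m inch '[0,0,0,-0.0193,-0.0272,0,50,0,0,0,-0.0193,-0.0272,0,50,0,0,0,-0.0193,-0.0272,0,50,0,0,0,-0.0193,-0.0272,0,50,0,0,0,-0.0193,-0.0272,0,50]'
python3 -m inch '[0,0,0,-0.0193,-0.0272,0,50,0,0,0,-0.0193,-0.0272,0,50,0,0,0,-0.0193,-0.0272,0,50,0,0,0,-0.0193,-0.0272,0,50,0,0,0,-0.0193,-0.0272,0,50]'
python3 -m inch '[0,0,0,-0.0193,-0.0272,0,50,0,0,0,-0.0193,-0.0272,0,50,0,0,0,-0.0193,-0.0272,0,50,0,0,0,-0.0193,-0.0272,0,50,0,0,0,-0.0193,-0.0272,0,50]'
python3 -c "
from h import *
to(.4916,-.1295,.11,np.pi-.7)"
```

```text
clock: 0.62
eef_pos: [0.2682, 0.3281, 0.2498]
orientation: [-3.141, -0.0, 2.688]
wrist_force: [0.2, -1.0, 0.0]
finger_gap: 0.0498
grasp_force: 0.0
clock: 1.03
eef_pos: [0.2952, 0.1636, 0.2501]
orientation: [3.141, 0.001, 2.687]
wrist_force: [1.5, -0.2, 0.4]
finger_gap: 0.0497
grasp_force: 0.0
clock: 1.45
eef_pos: [0.3222, -0.0012, 0.2502]
orientation: [3.141, 0.001, 2.687]
wrist_force: [1.0, 0.2, -0.0]
finger_gap: 0.0501
grasp_force: 0.0
t 1.45 pos [ 0.3222 -0.0012  0.2502] rpy [3.141e+00 1.000e-03 2.687e+00] F [ 1.   0.2 -0. ] gap 0.0501
shift [-0.2085 -0.0409  0.1404] turn/pi [0.0001 0.0003 0.078 ]
```

```bash
python3 -m inch '[0,0,0,-0.0261,-0.0051,0.0175,45,0,0,0,-0.0261,-0.0051,0.0175,45,0,0,0,-0.0261,-0.0051,0.0175,45,0,0,0,-0.0261,-0.0051,0.0175,45]' >/dev/null
python3 -m inch '[0,0,0,-0.0261,-0.0051,0.0175,45,0,0,0,-0.0261,-0.0051,0.0175,45,0,0,0,-0.0261,-0.0051,0.0175,45,0,0,0,-0.0261,-0.0051,0.0175,45]'
python3 -m inch '[0,0,0.039,0,0,0,45,0,0,0.039,0,0,0,45,0,0,0,0,0,0,45]' >/dev/null
python3 -c "
from h import *
to(.4916,-.1295,.069,np.pi-.7)
c=cap('scene'); M=c['camera_from_world']
p=M@[.53,-.13,.06,1]; u=c['cx']-c['fx']*p[0]/p[2]; v=c['cy']+c['fy']*p[1]/p[2]; print(u,v)
u=int(u);v=int(v)
cv2.imwrite('pics/k1.png',cv2.resize(c['image'][v-50:v+35,u-60:u+60,::-1],None,fx=6,fy=6,interpolation=cv2.INTER_CUBIC))"
```

```text
clock: 2.12
eef_pos: [0.4929, -0.1288, 0.1088]
orientation: [3.142, -0.0, 2.687]
wrist_force: [-0.2, 0.6, 0.3]
finger_gap: 0.0449
grasp_force: 0.0
t 2.3667 pos [ 0.4919 -0.1281  0.109 ] rpy [-3.141e+00 -2.000e-03  2.437e+00] F [-0.9 -0.3 -0.5] gap 0.0446
shift [-0.0007 -0.0012  0.04  ] turn/pi [-0.0001 -0.0007 -0.0015]
231.65116511371275 236.52456778888637
```

View pics/k1.png

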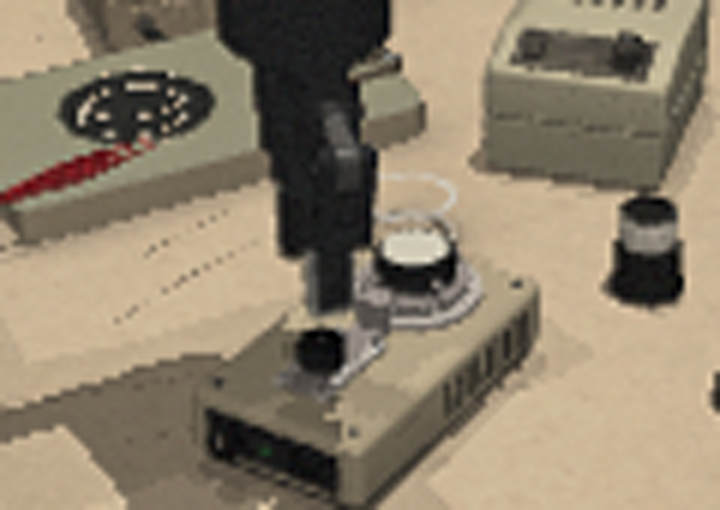

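The fingers hang above the knob, which is at crop (320,350). I'll descend and close gently.

```bash
python3 -m inch '[0,0,0,-0.0004,-0.0006,0.013,45,0,0,0,-0.0003,-0.0006,0.013,45,0,0,0,0,0,0.013,45,0,0,0,0,0,0,20,0,0,0,0,0,0,20]' 25
python3 -m inch '[0,0,0,0,0,0,20,0,0,0,0,0,0,20]' 25
```

```text
clock: 2.83
eef_pos: [0.4915, -0.1287, 0.071]
orientation: [3.141, -0.001, 2.444]
wrist_force: [7.5, 15.8, -0.8]
finger_gap: 0.0215
grasp_force: 9.2
clock: 3.0
eef_pos: [0.492, -0.1279, 0.0712]
orientation: [3.14, -0.001, 2.443]
wrist_force: [1.9, 4.8, -7.0]
finger_gap: 0.02
grasp_force: 17.5
```

```bash
python3 -m inch '[0,0,-0.03,0,0,0,12,0,0,-0.03,0,0,0,12,0,0,-0.03,0,0,0,12,0,0,-0.03,0,0,0,12,0,0,-0.03,0,0,0,12]' 30
python3 -m inch '[0,0,-0.03,0,0,0,12,0,0,-0.03,0,0,0,12,0,0,-0.03,0,0,0,12,0,0,-0.03,0,0,0,12,0,0,-0.03,0,0,0,12]' 30
python3 -m inch '[0,0,-0.03,0,0,0,12,0,0,-0.03,0,0,0,12,0,0,-0.03,0,0,0,12,0,0,-0.03,0,0,0,12,0,0,-0.03,0,0,0,12]' 30
python3 -m inch '[0,0,0,0,0,0,12]' 30; python3 -c "
from h import *
print(bot.observe()['ft_torque'])"
```

```text
clock: 3.42
eef_pos: [0.4919, -0.1282, 0.0713]
orientation: [3.14, -0.0, 2.92]
wrist_force: [3.0, 3.8, -6.5]
finger_gap: 0.0198
grasp_force: 29.5
clock: 3.83
eef_pos: [0.4919, -0.1285, 0.0713]
orientation: [3.141, 0.001, -2.892]
wrist_force: [1.5, 2.2, -9.0]
finger_gap: 0.0198
grasp_force: 29.5
clock: 4.25
eef_pos: [0.4921, -0.1288, 0.0713]
orientation: [-3.142, 0.001, -2.421]
wrist_force: [2.3, 1.8, -8.8]
finger_gap: 0.0197
grasp_force: 29.6
clock: 4.33
eef_pos: [0.4921, -0.1288, 0.0713]
orientation: [-3.142, 0.001, -2.423]
wrist_force: [2.6, 2.4, -7.6]
finger_gap: 0.0194
grasp_force: 29.6
[ 0.25550495 -0.46432597 -0.03263431]
```

```bash
python3 -m inch '[0,0,-0.02,0,0,0,12,0,0,-0.02,0,0,0,12,0,0,0,0,0,0,12]' 30; python3 -c "
from h import *
print(bot.observe()['ft_torque'])"
python3 -m inch '[0,0,0,0,0,0,45,0,0,0,0,0,0,45,0,0,0,0,0,0,45,0,0,0,0,0,-0.03,45,0,0,0,0,0,-0.04,70]'
python3 -m inch '[0,0,0,0,0,-0.04,85]' 
python3 -c "
from h import *
c=cap('scene')
cv2.imwrite('pics/k2.png',cv2.resize(c['image'][186:271,171:291,::-1],None,fx=6,fy=6,interpolation=cv2.INTER_CUBIC))
to(.4764,-.3848,.12,np.pi)"
```

```text
clock: 4.58
eef_pos: [0.4913, -0.1297, 0.0714]
orientation: [3.141, -0.001, -2.301]
wrist_force: [-2.9, -3.3, -3.6]
finger_gap: 0.0195
grasp_force: 29.7
[-0.4971904   0.48225537  0.04947888]
clock: 5.0
eef_pos: [0.4897, -0.1281, 0.1391]
orientation: [3.134, -0.002, -2.303]
wrist_force: [0.6, -0.5, 0.2]
finger_gap: 0.0557
grasp_force: 0.0
clock: 5.08
eef_pos: [0.4912, -0.1288, 0.1819]
orientation: [3.139, -0.0, -2.303]
wrist_force: [1.2, -0.4, 0.6]
finger_gap: 0.0678
grasp_force: 0.0
t 5.1333 pos [ 0.4957 -0.1309  0.1908] rpy [-3.129  0.004 -2.303] F [ 2.4 -1.   5.4] gap 0.0741
shift [ 0.202  -0.1545  0.072 ] turn/pi [-0.0032  0.0027  0.267 ]
```

View pics/k2.png

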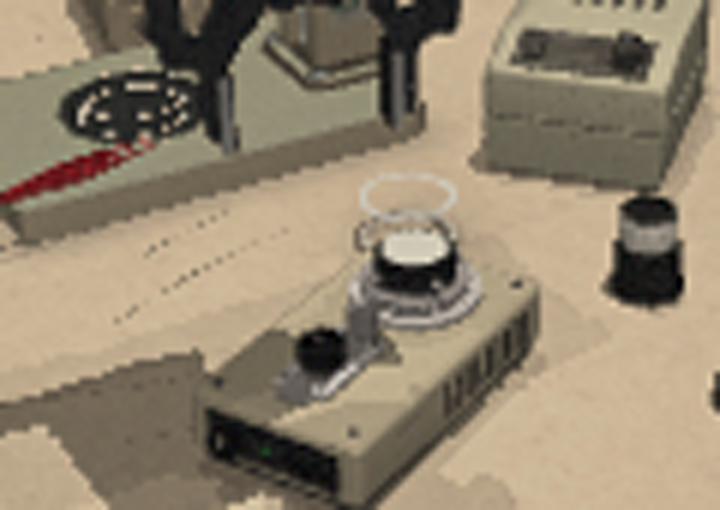

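The slide has drawn back from the port: its end is now at crop (362,320), compared with about (375,308) before. Now I'll move to the cell.

```bash
python3 -m inch '[0,0,0,0.0253,-0.0193,0.009,85,0,0,0,0.0253,-0.0193,0.009,85,0,0,0,0.0253,-0.0193,0.009,85,0,0,0,0.0253,-0.0193,0.009,85]' >/dev/null
python3 -m inch '[0,0,0,0.0253,-0.0193,0.009,85,0,0,0,0.0253,-0.0193,0.009,85,0,0,0,0.0253,-0.0193,0.009,85,0,0,0,0.0253,-0.0193,0.009,85]' >/dev/null
python3 -m inch '[0,0,0.038,0,0,0,85,0,0,0.038,0,0,0,85,0,0,0.038,0,0,0,85,0,0,0.038,0,0,0,85,0,0,0.038,0,0,0,85]' >/dev/null
python3 -m inch '[0,0,0.038,0,0,0,85,0,0,0.038,0,0,0,85,0,0,0.038,0,0,0,85,0,0,0.038,0,0,0,85,0,0,0.038,0,0,0,85]' >/dev/null
python3 -m inch '[0,0,0.038,0,0,0,85,0,0,0.038,0,0,0,85,0,0,0.038,0,0,0,85,0,0,0.038,0,0,0,85,0,0,0.038,0,0,0,85]' 
python3 -m inch '[0,0,0,0,0,0,85]' >/dev/null
python3 -c "
from h import *
c=cap('scene');P=pts(c);im=c['image'].astype(int)
b=(im[...,2]>im[...,0]+60)&(P[...,0]>.43)&(P[...,0]<.53)&(P[...,1]<-.33)&(P[...,1]>-.44)
v,u=np.nonzero(b); print(len(u),u.mean(),v.mean(),plane(c,u.mean(),v.mean(),.0435).round(4))
e=cv2.fitEllipse(np.stack([u,v],1).astype(np.float32));print(e,plane(c,*e[0],.0435).round(4))
to(.4764,-.3848,.038,2.2)"
```

```text
clock: 7.05
eef_pos: [0.4903, -0.3599, 0.1096]
orientation: [-3.089, 0.016, 2.133]
wrist_force: [0.6, 0.2, -0.3]
finger_gap: 0.0849
grasp_force: 0.0
138 307.54347826086956 281.4347826086956 [ 0.4774 -0.3867  0.0435]
((307.5116882324219, 281.4300537109375), (8.609612464904785, 13.688652038574219), 95.98622131347656) [ 0.4774 -0.3866  0.0435]
t 7.1833 pos [ 0.4902 -0.3599  0.1096] rpy [-3.088  0.016  2.142] F [ 0.2 -0.2 -0.6] gap 0.085
shift [-0.0123 -0.0212  0.073 ] turn/pi [-0.0171  0.0045 -0.0187]
```

```bash
python3 -m inch '[-0.0171,0.0045,-0.0187,0,0,0,85,0,0,0,0,0,0,85]' >/dev/null
python3 -c "
from h import *
to(.477,-.3857,.085,2.2)"
```

```text
t 7.35 pos [ 0.4898 -0.3606  0.1095] rpy [ 3.14  -0.     2.203] F [-0.2 -0.5  0.8] gap 0.0853
shift [-0.0127 -0.0252  0.0245] turn/pi [ 0.0005 -0.0001  0.001 ]
```

```bash
python3 -m inch '[0,0,0,-0.0127,-0.0252,0.005,85,0,0,0,0,0,0.02,85,0,0,0,0,0,0,85]' >/dev/null
python3 -c "
from h import *
to(.477,-.3857,.038,2.2)"
```

```text
t 7.6 pos [ 0.4752 -0.3847  0.0817] rpy [-3.14  -0.005  2.197] F [-0.2  1.1 -0.8] gap 0.0852
shift [-0.0021  0.0009  0.0437] turn/pi [-0.0006 -0.0015 -0.0009]
```

```bash
python3 -m inch '[0,0,0,-0.002,0.0009,0.022,85,0,0,0,0,0,0.0215,85,0,0,0,0,0,0,50,0,0,0,0,0,0,50,0,0,0,0,0,0,50]' 50
python3 -m inch '[0,0,0,0,0,0,50,0,0,0,0,0,0,50,0,0,0,0,0,0,50]' 50
python3 -c "
from h import *
to(.477,-.3857,.038,2.2)"
```

```text
clock: 8.02
eef_pos: [0.4794, -0.3859, 0.0422]
orientation: [-3.141, 0.0, 2.199]
wrist_force: [-1.1, 0.1, -0.9]
finger_gap: 0.0565
grasp_force: 53.1
clock: 8.27
eef_pos: [0.4793, -0.3863, 0.0418]
orientation: [-3.141, 0.001, 2.199]
wrist_force: [0.5, 0.0, -0.8]
finger_gap: 0.0562
grasp_force: 53.1
t 8.2667 pos [ 0.4793 -0.3863  0.0418] rpy [-3.141e+00  1.000e-03  2.199e+00] F [ 0.5  0.  -0.8] gap 0.0562
shift [ 0.0018 -0.0015  0.0038] turn/pi [-0.0001  0.0003 -0.0004]
```

```bash
python3 -m inch '[0,0,0,0,0,-0.02,50,0,0,0,0,0,-0.03,50,0,0,0,0,0,-0.035,50,0,0,0,0,0,-0.03,50,0,0,0,0,0,0,50]' 50
python3 -c "
from h import *
def mid(c,m,h):
    m=m.astype(np.uint8); n,l,st,ce=cv2.connectedComponentsWithStats(m); i=1+st[1:,4].argmax()
    k,_=cv2.findContours((l==i).astype(np.uint8),0,1); e=cv2.fitEllipse(max(k,key=len)); print(st[i],np.round(e[0],2),np.round(e[1],1),plane(c,*e[0],h).round(4))
for n in('top','scene'):
    c=cap(n);P=pts(c);im=c['image'].astype(int)
    near=(np.hypot(P[...,0]-.5713,P[...,1]+.1305)<.03)&(P[...,2]>.06)&(P[...,2]<.08)
    print(n,'port');mid(c,near&(im.min(-1)>(190 if n=='top' else 140)),.069)
    b=(im[...,2]>im[...,0]+50)&(np.hypot(P[...,0]-.478,P[...,1]+.386)<.06)&(P[...,2]>.1)
    if b.sum()>20: print('cell',P[b].mean(0).round(4));mid(c,b,.1573)
to(.5713,-.1305,.145,2.2)
c=cap('scene');cv2.imwrite('pics/g.png',cv2.resize(c['image'][170:330,190:390,::-1],None,fx=4,fy=3.75))"
```

```text
clock: 8.68
eef_pos: [0.4816, -0.389, 0.1637]
orientation: [3.141, 0.012, 2.199]
wrist_force: [0.5, -2.0, -0.5]
finger_gap: 0.056
grasp_force: 53.5
top port
[238 196  10  12  91] [242.4  201.56] [ 9.6 10.6] [ 0.5723 -0.1285  0.069 ]
scene port
[235 224  11   6  51] [239.5  226.64] [ 5.2 10.2] [ 0.5744 -0.1284  0.069 ]
cell [ 0.4771 -0.3778  0.1611]
[303 236   8   9  49] [307.1  239.86] [7.5 7.6] [ 0.4829 -0.3758  0.1573]
t 8.7833 pos [ 0.4796 -0.3868  0.158 ] rpy [3.142 0.004 2.198] F [-0.1 -0.3 -1.3] gap 0.0563
shift [0.1536 0.2248 0.0124] turn/pi [ 0.      0.0012 -0.0005]
```

View pics/g.png

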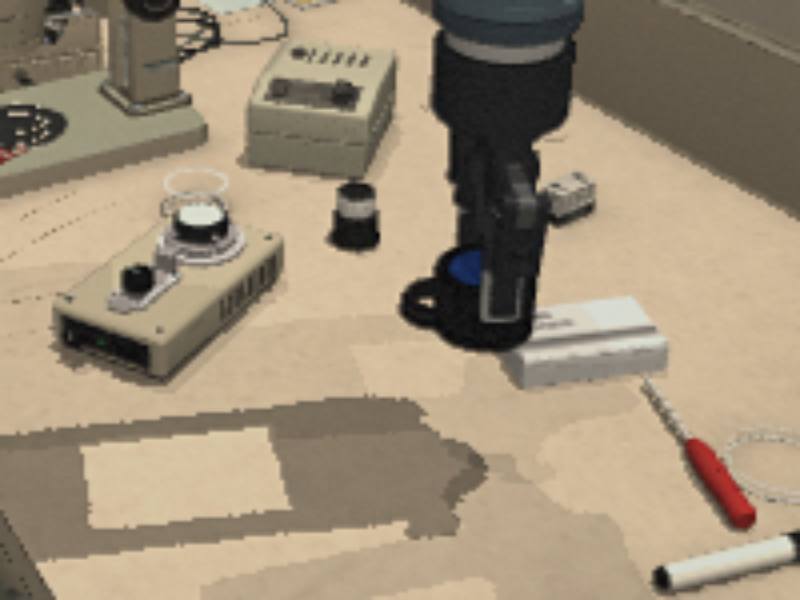

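Collar is held level in the fingers at crop (490,290), clear of everything. I'll carry it to above the port.

```bash
python3 -m inch '[0,0,0,0.01,0.0152,0,50,0,0,0,0.019,0.0284,0.001,50,0,0,0,0.019,0.0284,0.001,50,0,0,0,0.019,0.0284,0.002,50,0,0,0,0.019,0.0284,0.002,50]' >/dev/null
python3 -m inch '[0,0,0,0.019,0.0284,0.002,50,0,0,0,0.019,0.0284,0.002,50,0,0,0,0.019,0.0284,0.002,50,0,0,0,0.01,0.0142,0.001,50,0,0,0,0,0,0,50]' >/dev/null
python3 -m inch '[0,0,0,0,0,0,50,0,0,0,0,0,0,50]' >/dev/null
python3 -c "
from h import *
to(.5735,-.1295,.12,2.2)
print(bot.observe()['wrist_force'])"
```

```text
t 9.8333 pos [ 0.5729 -0.1285  0.1416] rpy [-3.140e+00 -2.000e-03  2.199e+00] F [-0.6 -0.1 -1.6] gap 0.0565
shift [-0.0012 -0.0001  0.0216] turn/pi [-0.0006 -0.0007 -0.0004]
[-0.56556725 -0.09043063 -1.6005884 ]
```

```bash
python3 -m inch '[0,0,0,-0.0012,0,0.012,50,0,0,0,0,0,0.014,50,0,0,0,0,0,0.002,50,0,0,0,0,0,0,50]' 
python3 -m inch '[0,0,0,0,0,0.002,50,0,0,0,0,0,0,50]'
python3 -m inch '[0,0,0,0,0,0.002,50,0,0,0,0,0,0,50]'
python3 -m inch '[0,0,0,0,0,0.002,50,0,0,0,0,0,0,50]'
```

```text
clock: 10.17
eef_pos: [0.573, -0.1299, 0.113]
orientation: [-3.139, -0.004, 2.197]
wrist_force: [0.6, 0.3, -0.3]
finger_gap: 0.0562
grasp_force: 53.6
clock: 10.33
eef_pos: [0.5745, -0.1298, 0.1129]
orientation: [-3.141, -0.0, 2.198]
wrist_force: [0.1, 0.3, -0.8]
finger_gap: 0.0562
grasp_force: 53.6
clock: 10.5
eef_pos: [0.5746, -0.1293, 0.111]
orientation: [-3.142, -0.0, 2.198]
wrist_force: [-0.2, 1.1, -1.3]
finger_gap: 0.0565
grasp_force: 53.6
clock: 10.67
eef_pos: [0.5744, -0.1291, 0.1088]
orientation: [-3.141, -0.001, 2.199]
wrist_force: [0.0, -0.7, -0.8]
finger_gap: 0.0565
grasp_force: 53.6
```

```bash
python3 -m inch '[0,0,0,0,0,0.002,50,0,0,0,0,0,0,50]'
python3 -m inch '[0,0,0,0,0,0.0015,50,0,0,0,0,0,0,50]'
python3 -m inch '[0,0,0,0,0,0.0015,50,0,0,0,0,0,0,50]'
python3 -m inch '[0,0,0,0,0,0.0015,50,0,0,0,0,0,0,50]'
```

```text
clock: 10.83
eef_pos: [0.5743, -0.129, 0.1066]
orientation: [-3.141, -0.001, 2.199]
wrist_force: [0.4, 0.2, -2.3]
finger_gap: 0.0564
grasp_force: 53.6
clock: 11.0
eef_pos: [0.5743, -0.129, 0.1051]
orientation: [-3.141, -0.001, 2.199]
wrist_force: [0.3, -0.1, -1.8]
finger_gap: 0.0559
grasp_force: 53.6
clock: 11.17
eef_pos: [0.5743, -0.1291, 0.1036]
orientation: [-3.141, -0.001, 2.198]
wrist_force: [-0.4, -0.6, -2.0]
finger_gap: 0.0566
grasp_force: 53.6
clock: 11.33
eef_pos: [0.5747, -0.1293, 0.1029]
orientation: [-3.142, 0.0, 2.199]
wrist_force: [-1.1, 0.8, 2.5]
finger_gap: 0.0564
grasp_force: 54.2
```

```bash
python3 -m inch '[0,0,0,0,0,0.0005,50,0,0,-0.015,0,0,0,50,0,0,-0.015,0,0,0,50]'
python3 -m inch '[0,0,-0.015,0,0,0,50,0,0,-0.015,0,0,0,50]' 
python3 -m inch '[0,0,-0.015,0,0,0,50,0,0,-0.015,0,0,0,50]' 
python3 -m inch '[0,0,-0.015,0,0,0,50,0,0,-0.015,0,0,0,50]'
```

```text
clock: 11.58
eef_pos: [0.5748, -0.1291, 0.1024]
orientation: [3.141, 0.0, 2.295]
wrist_force: [-1.4, -0.3, 0.8]
finger_gap: 0.0565
grasp_force: 53.9
clock: 11.75
eef_pos: [0.5744, -0.1291, 0.1018]
orientation: [-3.141, -0.001, 2.389]
wrist_force: [0.4, 0.1, -1.8]
finger_gap: 0.0562
grasp_force: 53.7
clock: 11.92
eef_pos: [0.5743, -0.1291, 0.1016]
orientation: [-3.141, -0.001, 2.483]
wrist_force: [-0.7, -0.4, -0.7]
finger_gap: 0.0566
grasp_force: 53.6
clock: 12.08
eef_pos: [0.5738, -0.1293, 0.1016]
orientation: [-3.141, -0.002, 2.577]
wrist_force: [-3.4, -1.3, 5.0]
finger_gap: 0.0558
grasp_force: 53.9
```

```bash
python3 -c "
from h import *
print(bot.observe()['ft_torque'])"
python3 -m inch '[0,0,0.015,0,0,0,50,0,0,0.015,0,0,0,50,0,0,0.015,0,0,0,50,0,0,0,0,0,0,50]'
python3 -m inch '[0,0,0,0,0,0.001,50,0,0,0,0,0,0,50]'; python3 -c "
from h import *
print(bot.observe()['ft_torque'])"
python3 -m inch '[0,0,0,0,0,0.001,50,0,0,0,0,0,0,50]'; python3 -c "
from h import *
print(bot.observe()['ft_torque'])"
```

```text
[-0.42298206  0.60260751 -0.46900099]
clock: 12.42
eef_pos: [0.5743, -0.1291, 0.1016]
orientation: [-3.141, -0.001, 2.432]
wrist_force: [-0.8, -0.6, -0.9]
finger_gap: 0.0562
grasp_force: 53.6
clock: 12.58
eef_pos: [0.5743, -0.1291, 0.1005]
orientation: [-3.141, -0.001, 2.435]
wrist_force: [0.4, -0.0, -1.2]
finger_gap: 0.0569
grasp_force: 53.6
[-0.01278498  0.03344703  0.00562425]
clock: 12.75
eef_pos: [0.5743, -0.1291, 0.0996]
orientation: [-3.141, -0.001, 2.435]
wrist_force: [-0.0, 0.6, -0.1]
finger_gap: 0.0562
grasp_force: 53.6
[-0.00424296 -0.01243872 -0.01856306]
```

Keyed and free at yaw 2.43. Now pressing down onto the spring.

```bash
python3 -m inch '[0,0,0,0,0,0.002,50,0,0,0,0,0,0.002,50,0,0,0,0,0,0,50]' 60
python3 -m inch '[0,0,0,0,0,0.0015,50,0,0,0,0,0,0.0015,50,0,0,0,0,0,0,50]'
python3 -m inch '[0,0,0,0,0,0.0015,50,0,0,0,0,0,0.0015,50,0,0,0,0,0,0,50]'
python3 -m inch '[0,0,0,0,0,0.001,50,0,0,0,0,0,0,50]'
```

```text
clock: 13.0
eef_pos: [0.5745, -0.1292, 0.0957]
orientation: [-3.141, -0.0, 2.434]
wrist_force: [-0.9, 0.6, 2.1]
finger_gap: 0.0563
grasp_force: 65.9
clock: 13.25
eef_pos: [0.5746, -0.1292, 0.093]
orientation: [-3.142, -0.0, 2.434]
wrist_force: [-1.2, 0.9, 3.8]
finger_gap: 0.0559
grasp_force: 66.1
clock: 13.5
eef_pos: [0.5746, -0.1292, 0.0901]
orientation: [3.142, -0.0, 2.434]
wrist_force: [-1.5, 1.1, 5.3]
finger_gap: 0.0558
grasp_force: 66.3
clock: 13.67
eef_pos: [0.5746, -0.1292, 0.0892]
orientation: [3.142, -0.0, 2.434]
wrist_force: [-1.1, 0.2, 6.3]
finger_gap: 0.0557
grasp_force: 66.4
```

```bash
python3 -m inch '[0,0,0,0,0,0.001,50,0,0,0,0,0,0,50]'
python3 -m inch '[0,0,0,0,0,0.001,50,0,0,0,0,0,0,50]'
python3 -m inch '[0,0,0,0,0,0.001,50,0,0,0,0,0,0,50]'
```

```text
clock: 13.83
eef_pos: [0.5746, -0.1292, 0.0888]
orientation: [-3.142, 0.0, 2.434]
wrist_force: [-2.4, 1.9, 9.0]
finger_gap: 0.0563
grasp_force: 67.3
clock: 14.0
eef_pos: [0.5746, -0.1292, 0.0887]
orientation: [3.142, 0.001, 2.434]
wrist_force: [-4.8, 2.2, 14.8]
finger_gap: 0.0559
grasp_force: 68.0
clock: 14.17
eef_pos: [0.5747, -0.1292, 0.0887]
orientation: [3.142, 0.001, 2.434]
wrist_force: [-8.0, 2.3, 21.8]
finger_gap: 0.0559
grasp_force: 68.6
```

```bash
python3 -m inch '[0,0,0,0,0,0,50,0,0,0,0,0,0,50,0,0,0,0,0,0,50,0,0,0,0,0,0,50,0,0,0,0,0,0,50]'
python3 -c "
from h import *
c=cap('scene');cv2.imwrite('pics/f.png',cv2.resize(c['image'][186:271,171:291,::-1],None,fx=6,fy=6,interpolation=cv2.INTER_CUBIC))"
```

```text
clock: 14.58
eef_pos: [0.5747, -0.1292, 0.0887]
orientation: [3.141, 0.001, 2.434]
wrist_force: [-7.0, 2.2, 22.3]
finger_gap: 0.0558
grasp_force: 68.6
```

View pics/f.png

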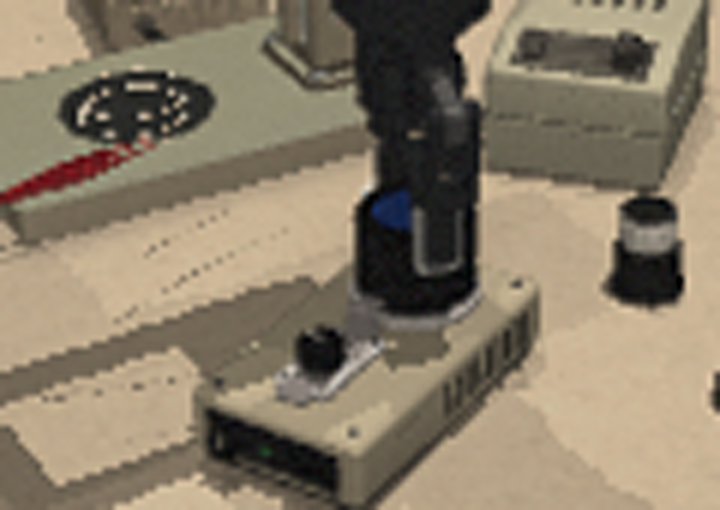

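The collar sits flat on the flange at crop (417,290), and the slide is back at (360,320). Handing in.

```bash
python3 -c "
from workcell import bot
print(bot.close_job())"
```

```text
the job is handed in; nothing more can be done
None
```

The clamp knob is turned to its stop with the slide back, and the filter cell is keyed over the pins and held fully home at about 22 N, still gripped; I handed the job in at about 15 s, and no verdict came back.

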